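# Load the sample carrier and hold it in the stage corner

### The arm

A 7-joint arm with a two-finger parallel gripper is mounted at the origin on the work surface. World frame = base frame: x ahead of the robot, y to its left, z up, the work surface at z = 0. Lengths are in m, angles in degrees, forces in N, time in s.
With the tool pointing down it reaches from about 0.425 to 0.875 m from the base axis. Payload 4.7 kg.
Tool frame: the origin (TCP) lies between the finger pads; the fingertips stand env.finger_overhang ahead of it and the grasp point (between the pads) lies 5 mm behind it (env.finger_overhang is the distance from the TCP to the fingertips, in m); z points along the fingers, y is the line along which they close (so a half turn about z gives the same grasp; the last joint's range is limited). The gripper opens to 87 mm and grips with 3 to 60 N. Pads are 19 mm wide; open, the fingers measure 117 mm over their backs; the gripper's body (75 mm by 190 mm) begins 51 mm behind the grasp point.
Start: joints at [75.579, 18.392, -4.016, 83.108, 1.295, 78.541, -3.26], TCP at [0.171, -0.627, 0.237] pointing down, gripper open.
Joint ranges: [-163.93, 163.93], [-17.29, 119.83], [-79.2, 71.16], [3.27, 140.29], [-89.18, 269.18], [5.43, 117.66], [-154.24, 154.24]. Speed limits (degrees/s): [147.25, 147.25, 180, 180, 180, 180, 180].

### API

Orientations are given as [roll, pitch, yaw] about the fixed x, y, z axes, in that order (R = Rz(yaw) Ry(pitch) Rx(roll)).
In Python, from cell import telemetry, eyes, env, models gives the robot as it stands. The module is installed in compiled form; this text tells all that it offers.
- The arm moves only by the tool drive_tool, never from a script. Its arguments are lists of equal length, an entry for each row: "angular": the turn, a rotation vector about the tool's x, y, z in rad, a list of three; "delta_pos": the shift along the tool's x, y, z in cm, a list of three; "gripper": the finger opening in cm, from 0 to 8.7. A call has 1 to 20 rows; each row shifts and turns the commanded pose from where the row before left it, along the tool's axes as they then stand; what a row does not reach is not made up. A row lasts 1/10 s, in which the tool goes at most 50 mm and 8.59 degrees, less where a joint would pass 70% of its speed; a pose out of reach is approached as far as the arm can. A call with a gripper value outside its range is refused whole. The fingers move at their own pace and stop on an object; "squeeze" is the grip in N (left out, the last holds). Time passes only in rows, so rows that do not move let the fingers close. It gives the time, the measured TCP pose, the force, the opening and the grip force at its end, in the units of the state.
- telemetry.get_obs(): the state, without advancing time (a new reading comes with each control period).
- eyes.read_camera(name): name is "scene" or "top" or "wrist"; returns a dict with "pixels" (384x512x3 uint8, red, green, blue), "mtx" (3x3 intrinsics, pixels), "origin" and "orientation" of the camera in the world. Camera axes: x right, y down, z forward; pixel columns grow to the right and rows downward; lengths in m; the calibration is good to about 2 mm. A picture is of the moment at which its call begins. There is no depth.
- env.sign_off(): hands the job in; it is judged then, once.
Trained networks look in a picture, given as the dict that the camera call returned (one of the last four; its "shot" number tells which), for a name from the list of things; names that differ only in an ending like _2 or _b are one class to them, and where a whole thing is asked for, a point or a joint stands for the part that bears it (a point fixed in the world has none). Each returns a list of dicts, best first, with "p" (0 to 1); they miss things now and then, are a little off and sometimes report something else, mostly with a low value. They report only what shows in the picture. A call takes as long as a camera call.
- models.search_frame(picture, target): "centre" ([column, row] in pixels, amid what is visible of it).
- models.cut_out(picture, target): "pixels" (384x512 bool, what is visible of it) and "centre" ([column, row] in pixels, amid what is visible of it).
The state is a dict: "time_s": time; "qpos": joint angles; "joint_velocities": joint speeds; "effort": joint torques, N m; "tool_pos": TCP position; "tool_rot": TCP orientation; "force": force on the tool from outside, world axes, zero at the start; "wrist_torque": the same for the moment, N m; "grip_width": finger opening in m; "grasp_force": force on a finger pad.
Only numpy, scipy, OpenCV 4.12 (cv2) and the standard library are available. Lean on these libraries where they do the work, as an engineer would, in place of code of your own. Each camera call takes 0.05 s, during which the arm holds its last target. There are 200 camera calls.

### The job

While the aluminium carrier is still standing out on the stage, put the two blue-capped vials into its bores, one in each, right down to the bottom. Then push the loaded carrier into the corner of the stage, long side flush against the white back stop and end flush against the blue side stop, and finish while holding it there: keep pressing it firmly against both stops at once and do not let go. Leave the red-capped vial and everything else on the bench where it is.

Things in the scene. Friction and masses are not known exactly. Their poses are not given: they have to be found in the camera images.
- stage: Bench-top measuring stage, fixed: grey painted plate 260 x 260 mm, 12 mm thick, lying on the bench (its top is 12 mm above the bench). Origin: centre of its underside; z up. Two stops stand on it along its +x and +y edges and form an inner corner at x +85 mm, y +85 mm. Plate and stops are rigid, with a slick low-friction coating (friction about 0.15). Pushing the carrier high up by its grip leans it a little and presses its front edge on the plate, which adds friction.
- back_stop: White housing fixed on the stage, 36 mm high above the plate. Its flat stop face lies at x = +85 mm in the stage's frame, looks to the stage's -x, and runs from y -100 to +90 mm. Origin: on that face at the plate's top, at stage y 0.
- side_stop: Blue housing fixed on the stage, 36 mm high above the plate. Its flat stop face lies at y = +85 mm in the stage's frame, looks to the stage's -y, and runs from x -105 to +85 mm. Origin: on that face at the plate's top, at stage x -5 mm.
- home (a point): Point on the stage's top (stage x +55, y +25 mm) where the carrier's origin lies when the carrier is flush against both stops; axes as the stage's.
- carrier: Loose aluminium sample carrier, about 0.5 kg, standing on the stage plate: block 60 mm (its x) by 120 mm (its y) by 40 mm high, with a black upright grip in the middle of its top: 10 mm thick (x), 30 mm long (y), 50 mm tall, so its top is 90 mm above the carrier's underside. Origin: centre of the block's underside. It starts away from the stops, turned up to 0.3 rad against the stage; its +x long side faces the back stop and its +y end the side stop.
- grip (a point): Point on the carrier's black grip, on its centre line, 65 mm above the carrier's underside, 25 mm above the block's top; axes as the carrier's.
- bore0 (a point): Centre of the mouth of the bore at the carrier's -y end (at y -40 mm), level with the block's top: round, 27 mm wide, 32 mm deep, closed at the bottom, with a small chamfer.
- bore1 (a point): Centre of the mouth of the other bore, at y +40 mm; same size.
- tray: Fixed shallow grey tray holding the three vials in a row along its x: 220 x 80 mm outside, walls 5 mm thick and 14 mm high, floor 5 mm thick. Origin: centre of its underside.
- vial_a: Blue-capped sample vial standing upright in the tray, amber glass, paper label: straight cylinder 24 mm wide (cap included), 75 mm high, about 40 g; the cap is the top 19 mm. Origin: centre of its underside, z up.
- vial_b: The other blue-capped sample vial, the same.
- vial_std: Red-capped standard vial standing upright in the tray, amber glass, paper label: straight cylinder 24 mm wide (cap included), 75 mm high, about 40 g; the cap is the top 19 mm. Origin: centre of its underside, z up. Stays where it is. Which of the three places in the row is its own changes.
- wash_bottle: White wash bottle with a blue cap, 64 mm wide, 170 mm high, on the bench; origin: centre of its underside. Bystander.
- beaker: Empty glass beaker, 68 mm wide, 80 mm high, on the bench; origin: centre of its underside. Bystander.
- jar: Amber jar with a green lid, 56 mm wide, 60 mm high, on the bench; origin: centre of its underside. Bystander.
- screwdriver: Screwdriver 170 mm long lying along its own x on the bench. Bystander.

How it is judged:
By the outcome, as a careful person would: the job done as asked, in the order asked, and still so for the second after the job is handed in, while the arm keeps its last pose, push and grip.
It also fails if it takes over 67 s, if anything falls off the work surface, if the arm or the gripper's body presses on something with over 40 N, if the wrist force passes 120 N, or if a joint passes its speed limit or range.

## Working session

There is one attempt and no reset: what is moved stays moved. The work goes in short steps, Python scripts to look and compute and a tool call to move; the robot and the scene stay as the last step left them, time stands still between calls to the robot, and variables do not carry over. Pictures are saved under pics/ and viewed, at most 10 in all, crops included, and the job is handed in when it is done.

Besides the shell and the picture viewer there is one more tool, called after ">>>" by a JSON object that holds its "method" and its "body". drive_tool: Moves the arm, as the interface text tells. Its arguments: {"type":"object","properties":{"angular":{"type":"array","items":{"type":"array","items":{"type":"number"}}},"delta_pos":{"type":"array","items":{"type":"array","items":{"type":"number"}}},"gripper":{"type":"array","items":{"type":"number"}},"squeeze":{"type":"number"}},"required":["angular","delta_pos","gripper"]}

```bash
mkdir -p pics; cat > h.py <<'E'
import numpy as np, cv2
from scipy.spatial.transform import Rotation as R
from cell import telemetry, eyes, env, models
def rot(o):
    o=np.array(o,float)
    return o if o.shape==(3,3) else R.from_euler('xyz',o,degrees=True).as_matrix()
def ray(p,uv,z):
    K=np.array(p['mtx']);d=rot(p['orientation'])@np.linalg.inv(K)@np.array([uv[0],uv[1],1.]);o=np.array(p['origin'])
    return o+d*(z-o[2])/d[2]
def proj(p,X):
    c=rot(p['orientation']).T@(np.array(X)-np.array(p['origin']));q=np.array(p['mtx'])@c;return q[:2]/q[2]
def save(p,n): cv2.imwrite('pics/'+n,p['pixels'][:,:,::-1])
E
python3 - <<'E'
from h import *
print(env.finger_overhang, telemetry.get_obs())
for n in ['top','scene']:
    p=eyes.read_camera(n); print(n,p['origin'],p['orientation'],p['mtx']); save(p,n+'0.png')
    for t,z in [('carrier',.052),('grip',.102),('vial_a',.08),('vial_std',.08),('bore0',.052),('bore1',.052),('stage',.012),('tray',.014)]:
        for d in models.search_frame(p,t)[:3]: print(t,round(d['p'],2),np.round(d['centre'],1),ray(p,d['centre'],z).round(4))
E
```

```text
0.014 {'time_s': 0.0, 'qpos': array([75.57824401, 18.44118052, -4.01717212, 83.1751236 ,  1.29568255,
       78.54078409, -3.25959032]), 'joint_velocities': array([ 0.05374692, -0.03057242, -0.0224677 ,  0.08403915, -0.03989554,
        0.01970183, -0.05372955]), 'effort': array([ 7.89713722e-04, -4.91278625e+01, -4.04016897e-01, -3.12519658e+01,
       -6.39937911e-02,  4.36598877e-02,  1.49730708e-04]), 'tool_pos': array([ 0.17057311, -0.62667034,  0.23543574]), 'tool_rot': array([-1.79888201e+02,  5.89260787e-03,  1.52336193e+01]), 'force': array([ 0.35527108,  0.12834594, -0.87885777]), 'wrist_torque': array([ 0.01112705, -0.0212306 ,  0.01037776]), 'grasp_force': 0.0, 'grip_width': 0.08704408338005032}
top [ 0.24077591 -0.01014276  1.57659037] [-166.80066626   -0.21554431  -86.07969123] [[468.52371272   0.         257.73409676]
 [  0.         468.52371272 193.09819327]
 [  0.           0.           1.        ]]
carrier 0.63 [236.9 218.7] [0.5066 0.0712 0.052 ]
carrier 0.6 [326.6 210.3] [ 0.5553 -0.2232  0.052 ]
grip 0.73 [236.6 218.6] [0.4981 0.0695 0.102 ]
vial_a 0.58 [330.4 23
[... 583 characters left out ...]
]]
carrier 0.85 [261.7 188.4] [0.5465 0.0426 0.052 ]
carrier 0.3 [308.2 141.7] [0.4274 0.3806 0.052 ]
carrier 0.24 [208.  238.9] [ 0.6378 -0.2428  0.052 ]
grip 0.79 [264.2 184.9] [0.5897 0.0163 0.102 ]
grip 0.29 [304.7 203.3] [0.7437 0.0477 0.102 ]
vial_a 0.61 [183.1 218.5] [ 0.541  -0.2635  0.08  ]
vial_a 0.56 [206.7 236.9] [ 0.6552 -0.2575  0.08  ]
vial_std 0.52 [199.3 225.5] [ 0.5995 -0.2449  0.08  ]
bore0 0.94 [265.3 189.6] [0.5595 0.0473 0.052 ]
bore1 0.94 [265.3 189.6] [0.5595 0.0473 0.052 ]
stage 0.72 [293.2 196.2] [0.609  0.1314 0.012 ]
tray 0.73 [197.4 237.7] [ 0.5758 -0.2415  0.014 ]
tray 0.53 [134.6 269.4] [ 0.5727 -0.4544  0.014 ]
tray 0.22 [185.8 219.5] [ 0.4789 -0.2201  0.014 ]
```

```bash
python3 - <<'E'
import cv2
a=cv2.imread('pics/top0.png')[140:280,150:370];b=cv2.imread('pics/scene0.png')[110:300,110:400]
cv2.imwrite('pics/t0.png',cv2.resize(a,None,fx=3.6,fy=3.6,interpolation=3));cv2.imwrite('pics/s0.png',cv2.resize(b,None,fx=2.7,fy=2.7,interpolation=3))
E
```

```text
(no output)
```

View pics/t0.png

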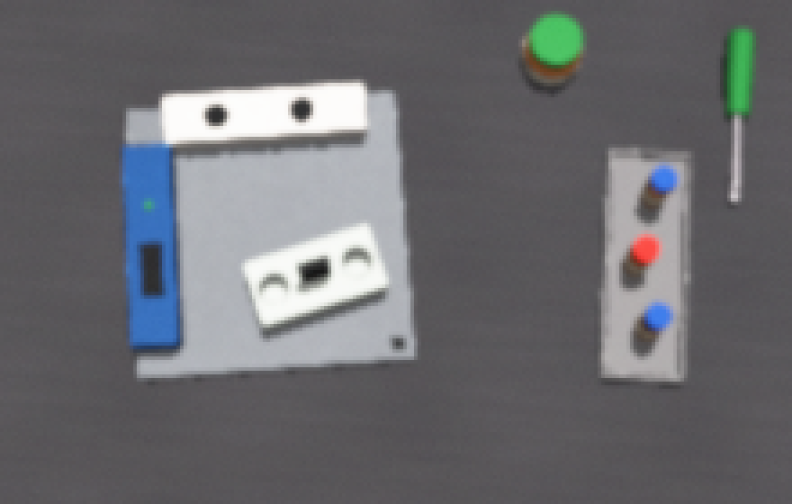

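View pics/s0.png

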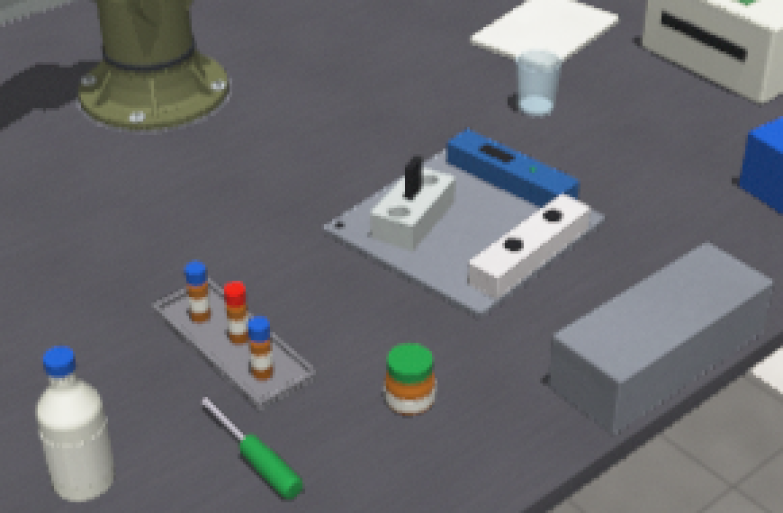

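```bash
python3 - <<'E'
from h import *
p=eyes.read_camera('top')
f=lambda u,v,z:ray(p,(150+(u+.5)/3.6-.5,140+(v+.5)/3.6-.5),z)[:2]
pl=[f(u,v,.012) for u,v in [(126,109),(396,92),(415,357),(138,377)]]
print('plate',np.round(pl,4),np.mean(pl,0))
for i in range(4):
    e=pl[(i+1)%4]-pl[i];print(np.linalg.norm(e).round(4),np.degrees(np.arctan2(e[1],e[0])).round(1))
b1=f(274,288,.052);b0=f(357,262,.052);print('bores',b0,b1,np.linalg.norm(b1-b0),np.degrees(np.arctan2(*(b1-b0)[::-1]))-90)
for u,v in [(663,180),(656,317),(645,249)]: print('vial',f(u,v,.08))
# back stop top front edge, side stop top
for u,v in [(165,143),(367,133)]: print('back edge',f(u,v,.048))
for n in ['vial_a','vial_std','carrier','jar','beaker','screwdriver','wash_bottle']:
    for d in models.cut_out(p,n)[:2]: print(n,round(d['p'],2),np.round(d['centre'],1),ray(p,d['centre'],.08).round(3))
E
```

```text
plate [[ 0.6721  0.2676]
 [ 0.7072  0.0093]
 [ 0.4519 -0.0257]
 [ 0.4156  0.2297]] [0.56168268 0.1202083 ]
0.2607 -82.3
0.2577 -172.2
0.2579 98.1
0.2593 8.4
bores [0.53033043 0.03357516] [0.50091358 0.10765651] 0.07970820268936182 21.657457534060896
vial [ 0.62032858 -0.24054244]
vial [ 0.49350593 -0.23824134]
vial [ 0.55494852 -0.22629936]
back edge [0.63177559 0.22136544]
back edge [0.6545843  0.03328283]
vial_a 0.46 [329.7 229.2] [ 0.488 -0.231  0.08 ]
vial_std 0.33 [129.8 241.1] [0.406 0.406 0.08 ]
carrier 0.7 [238.9 217.6] [0.506 0.064 0.08 ]
jar 0.55 [301.2 156.5] [ 0.727 -0.128  0.08 ]
beaker 0.56 [129.8 240.9] [0.406 0.406 0.08 ]
screwdriver 0.8 [356.4 161.3] [ 0.723 -0.313  0.08 ]
wash_bottle 0.85 [400.9 194.3] [ 0.62  -0.461  0.08 ]
wash_bottle 0.67 [238.7 217.8] [0.505 0.064 0.08 ]
```

>>> {"method": "drive_tool", "body": {"angular": [[0,0,0],[0,0,0],[0,0,0],[0,0,0],[0,0,0],[0,0,0],[0,0,0],[0,0,0],[0,0,0],[0,0,0],[0,0,0],[0,0,0],[0,0,-0.14],[0,0,-0.14],[0,0,-0.14],[0,0,-0.14],[0,0,-0.14],[0,0,-0.14],[0,0,-0.14]], "delta_pos": [[3.4,-2.4,0],[3.4,-2.4,0],[3.4,-2.4,0],[3.4,-2.4,0],[3.4,-2.4,0],[3.4,-2.4,0],[3.4,-2.4,0],[3.4,-2.4,0],[3.4,-2.4,0],[3.4,-2.4,0],[3.4,-2.4,0],[3.4,-2.4,0],[0,0,0],[0,0,0],[0,0,0],[0,0,0],[0,0,0],[0,0,0],[0,0,0]], "gripper": [4.6,4.6,4.6,4.6,4.6,4.6,4.6,4.6,4.6,4.6,4.6,4.6,4.6,4.6,4.6,4.6,4.6,4.6,4.6]}}

```text
time_s: 3.2
tool_pos: [0.4887, -0.2422, 0.2366]
tool_rot: [180.0, 0.0, 71.7]
force: [0.2, 0.5, 0.8]
grip_width: 0.0459
grasp_force: 0.0
```

>>> {"method": "drive_tool", "body": {"angular": [[0,0,-0.14],[0,0,-0.14],[0,0,-0.14],[0,0,-0.14],[0,0,-0.14],[0,0,0]], "delta_pos": [[0,0,0],[0,0,0],[0,0,0],[0,0,0],[0,0,0],[0,0,0]], "gripper": [4.6,4.6,4.6,4.6,4.6,4.6]}}

```text
time_s: 3.8
tool_pos: [0.4887, -0.2422, 0.2367]
tool_rot: [180.0, 0.0, 111.5]
force: [-0.2, -0.6, -0.6]
grip_width: 0.0454
grasp_force: 0.0
```

```bash
cat >> h.py <<'E'
def tooldelta(T):
    "cm along tool axes to world TCP target"
    o=telemetry.get_obs();return (rot(o['tool_rot']).T@(np.array(T)-o['tool_pos'])*100).round(2)
E
python3 - <<'E'
from h import *
o=telemetry.get_obs();print(o['time_s'],o['tool_pos'],o['tool_rot'],o['qpos'].round(1),o['grip_width'])
p=eyes.read_camera('wrist');save(p,'w1.png');print(p['origin'],p['orientation'],p['mtx'][0][0])
for n in ['vial_a','vial_std']:
    for d in models.search_frame(p,n)[:3]: print(n,round(d['p'],2),np.round(d['centre'],1),ray(p,d['centre'],.06).round(4))
for v in [(.4935,-.238,.08),(.555,-.2263,.08),(.6203,-.2405,.08)]:print(proj(p,v))
E
```

```text
3.8 [ 0.48870559 -0.24220704  0.23665398] [1.79997995e+02 1.57299733e-02 1.11500268e+02] [ 52.    7.5 -30.9  97.2   4.   76.3  41.9] 0.045435987803903725
[ 0.45753355 -0.16445093  0.38442034] [1.62295394e+02 1.44100697e-02 2.14945475e+01] 285.35981379867076
vial_a 0.98 [259.9 173.6] [ 0.4929 -0.2395  0.06  ]
vial_a 0.56 [357.6 206.5] [ 0.6186 -0.2343  0.06  ]
vial_std 0.95 [309.5 181.3] [ 0.5508 -0.2268  0.06  ]
[261.23872044 177.04309993]
[316.3086569  187.14284501]
[362.31394702 217.88956575]
```

View pics/w1.png

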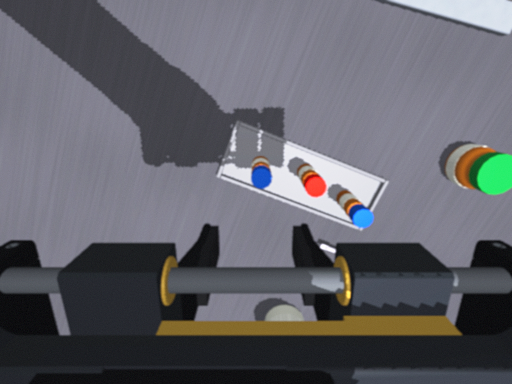

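>>> {"method": "drive_tool", "body": {"angular": [[0,0,0],[0,0,0],[0,0,0],[0,0,0],[0,0,0],[0,0,0],[0,0,0],[0,0,0],[0,0,0],[0,0,0],[0,0,0]], "delta_pos": [[0.1,0.6,0],[0,0,3],[0,0,3],[0,0,3],[0,0,3],[0,0,3],[0,0,3],[0,0,0],[0,0,0],[0,0,0],[0,0,0]], "gripper": [4.6,4.6,4.6,4.6,4.6,4.6,4.6,4.6,1.5,1.5,1.5], "squeeze": 20}}

```text
time_s: 5.05
tool_pos: [0.4953, -0.2396, 0.0585]
tool_rot: [179.9, 0.2, 111.5]
force: [0.1, 0.0, -0.1]
grip_width: 0.0295
grasp_force: 0.0
```

>>> {"method": "drive_tool", "body": {"angular": [[0,0,0],[0,0,0],[0,0,0],[0,0,0],[0,0,0],[0,0,0],[0,0,0]], "delta_pos": [[0,0,0],[0,0,0],[0,0,-2.5],[0,0,-3],[0,0,-3],[0,0,-3],[0,0,0]], "gripper": [1.5,1.5,1.5,1.5,1.5,1.5,1.5]}}

```text
time_s: 5.75
tool_pos: [0.4966, -0.24, 0.1763]
tool_rot: [179.7, 0.4, 111.5]
force: [0.3, -0.5, -0.7]
grip_width: 0.0234
grasp_force: 20.0
```

>>> {"method": "drive_tool", "body": {"angular": [[0,0,0],[0,0,0],[0,0,0],[0,0,0],[0,0,0],[0,0,0],[0,0,0],[0,0,0],[0,0,0],[0,0,0]], "delta_pos": [[3,1.6,0],[3,1.6,0],[3,1.6,0],[3,1.6,0],[3,1.6,0],[3,1.6,0],[3,1.6,0],[3,1.6,0],[0,0,0],[0,0,0]], "gripper": [1.5,1.5,1.5,1.5,1.5,1.5,1.5,1.5,1.5,1.5]}}

```text
time_s: 6.75
tool_pos: [0.5246, 0.0319, 0.1709]
tool_rot: [-179.9, -0.0, 111.6]
force: [0.3, -2.0, -0.1]
grip_width: 0.0233
grasp_force: 20.0
```

```bash
python3 - <<'E'
from h import *
o=telemetry.get_obs();print(o['tool_pos'],o['tool_rot'])
p=eyes.read_camera('wrist');save(p,'w2.png');print(p['origin'],p['orientation'])
for n,z in [('carrier',.052),('bore0',.052),('grip',.102),('home',.012)]:
    for d in models.search_frame(p,n)[:3]: print(n,round(d['p'],2),np.round(d['centre'],1),ray(p,d['centre'],z).round(4))
for v in [(.5303,.0336,.052),(.5009,.1077,.052),(.5156,.0706,.102)]:print(proj(p,v))
im=cv2.resize(p['pixels'][:,:,::-1],(768,576),interpolation=3);cv2.imwrite('pics/w2b.png',im)
E
```

```text
[0.52464315 0.03192247 0.17089637] [-1.79937746e+02 -7.27115606e-03  1.11619349e+02]
[0.49347141 0.1096026  0.31869904] [1.62315408e+02 7.73303178e-02 2.16110054e+01]
bore0 0.64 [263.5 141.8] [0.5141 0.0774 0.052 ]
grip 0.92 [262.4 137.6] [0.5083 0.0861 0.102 ]
home 0.91 [355.3  95.8] [0.5866 0.1504 0.012 ]
home 0.59 [260.1 138.9] [0.5126 0.0741 0.012 ]
[262.0053527 189.6989393]
[262.59747666 104.78137407]
[263.69760363 159.97799799]
```

View pics/w2b.png

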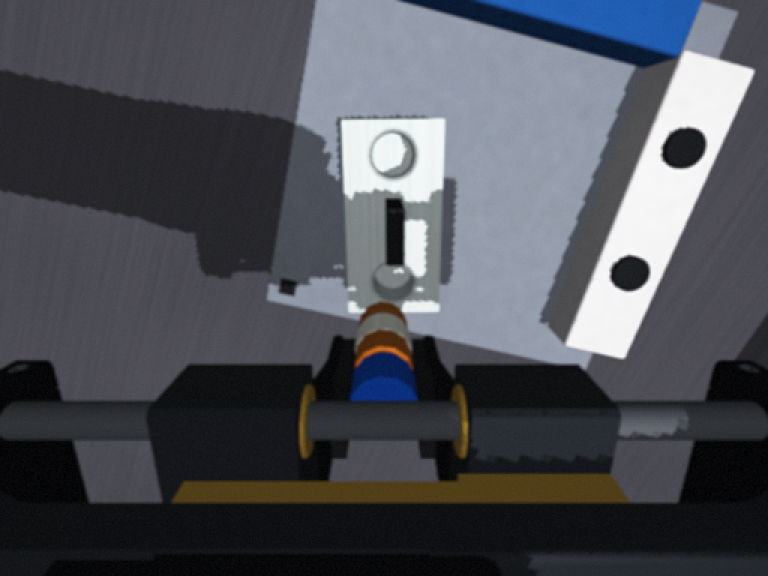

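```bash
python3 - <<'E'
import cv2
a=cv2.imread('pics/w2.png')[75:250,215:310]
cv2.imwrite('pics/w2c.png',cv2.resize(a,None,fx=3.4,fy=3.4,interpolation=2)) 
E
cat > /dev/null
```

```text
(no output)
```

View pics/w2c.png

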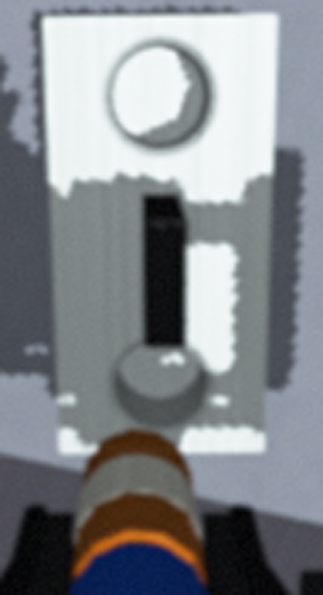

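```bash
cat > m.py <<'E'
from h import *
from types import SimpleNamespace
p=eyes.read_camera('wrist');o=telemetry.get_obs();Rt=rot(o['tool_rot']);t=o['tool_pos']
g=lambda x,y,z:(Rt.T@(ray(p,((x+.5)/3.4-.5+215,(y+.5)/3.4-.5+75),z)-t)*1000).round(1)
b1=g(160,93,.052);b0=g(161,378,.052);print('b1,b0 tool mm',b1,b0,'corners',[g(*c,.052) for c in [(42,14),(277,14),(265,452),(57,453)]])
for zb in (.116,.118,.120): print('base far edge',g(138,430,zb),'minus 12mm in x for axis')
print('mtx',p['mtx'])
X=ray(p,((161+.5)/3.4-.5+215,(235.5)/3.4-.5+75),.052);
print('top-cam bores in tool',(Rt.T@(np.array([.5009,.1077,.052])-t)*1000).round(1),(Rt.T@(np.array([.5303,.0336,.052])-t)*1000).round(1))
E
python3 m.py
```

```text
b1,b0 tool mm [ 81.4   5.  119.3] [  3.1   5.8 119.4] corners [array([100.8, -25.4, 119.4]), array([100.7,  35. , 119.3]), array([-19.6,  36.6, 119.4]), array([-19.9, -24.6, 119.4])]
base far edge [10.3 -0.7 55.4] minus 12mm in x for axis
base far edge [11.1 -0.7 53.4] minus 12mm in x for axis
base far edge [11.8 -0.7 51.4] minus 12mm in x for axis
mtx [[285.3598138    0.         255.26328647]
 [  0.         285.3598138  190.48498779]
 [  0.           0.           1.        ]]
top-cam bores in tool [ 81.2   5.8 119.3] [  1.5   6.2 119.4]
```

>>> {"method": "drive_tool", "body": {"angular": [[0,0,0],[0,0,0],[0,0,0],[0,0,0],[0,0,0],[0,0,0],[0,0,0],[0,0,0],[0,0,0],[0,0,0],[0,0,0],[0,0,0]], "delta_pos": [[0.23,0.64,0],[0,0,2],[0,0,2],[0,0,1.5],[0,0,0],[0,0,0.4],[0,0,0.4],[0,0,0.4],[0,0,0.4],[0,0,0.4],[0,0,0],[0,0,0]], "gripper": [1.5,1.5,1.5,1.5,1.5,1.5,1.5,1.5,1.5,1.5,1.5,1.5]}}

```text
time_s: 8.25
tool_pos: [0.5302, 0.0357, 0.0965]
tool_rot: [-180.0, -0.0, 111.5]
force: [-0.2, 0.1, -0.3]
grip_width: 0.0233
grasp_force: 20.0
```

>>> {"method": "drive_tool", "body": {"angular": [[0,0,0],[0,0,0],[0,0,0],[0,0,0],[0,0,0],[0,0,0],[0,0,0],[0,0,0]], "delta_pos": [[0,0,0.4],[0,0,0.4],[0,0,0.4],[0,0,0.4],[0,0,0.4],[0,0,0.3],[0,0,0.2],[0,0,0]], "gripper": [1.5,1.5,1.5,1.5,1.5,1.5,1.5,1.5]}}

```text
time_s: 9.05
tool_pos: [0.5303, 0.0357, 0.073]
tool_rot: [-179.9, 0.1, 111.5]
force: [-4.4, -0.0, 12.5]
grip_width: 0.0236
grasp_force: 20.0
```

>>> {"method": "drive_tool", "body": {"angular": [[0,0,0],[0,0,0],[0,0,0],[0,0,0],[0,0,0],[0,0,0],[0,0,0],[0,0,0],[0,0,0],[0,0,0],[0,0,0],[0,0,0],[0,0,0],[0,0,0],[0,0,0],[0,0,0],[0,0,0],[0,0,0]], "delta_pos": [[0,0,-0.1],[0,0,0],[0,0,0],[0,0,0],[0,0,-2],[0,0,-3],[0,0,-3],[0,0,-2.4],[-3.6,-0.2,0],[-3.6,-0.2,0],[-3.6,-0.2,0],[-3.6,-0.2,0],[-3.6,-0.2,0],[-3.6,-0.2,0],[-3.6,-0.2,0],[-3.6,-0.2,0],[0,0,0],[0,0,0]], "gripper": [4.6,4.6,4.6,4.6,4.6,4.6,4.6,4.6,4.6,4.6,4.6,4.6,4.6,4.6,4.6,4.6,4.6,4.6]}}

```text
time_s: 10.85
tool_pos: [0.6205, -0.2389, 0.1756]
tool_rot: [-180.0, -0.1, 111.4]
force: [-0.1, 0.4, 0.2]
grip_width: 0.0461
grasp_force: 0.0
```

```bash
python3 - <<'E'
from h import *
o=telemetry.get_obs();print(o['time_s'],o['tool_pos'],o['tool_rot'],o['grip_width'],tooldelta([.6203,-.2405,.057]))
p=eyes.read_camera('top');cv2.imwrite('pics/t3.png',cv2.resize(p['pixels'][170:280,190:370,::-1],None,fx=4,fy=4,interpolation=3))
E
```

```text
10.85 [ 0.62051336 -0.23893394  0.17556383] [-1.79966155e+02 -8.87000929e-02  1.11368307e+02] 0.046057744571599266 [-0.16 -0.07 11.86]
```

View pics/t3.png

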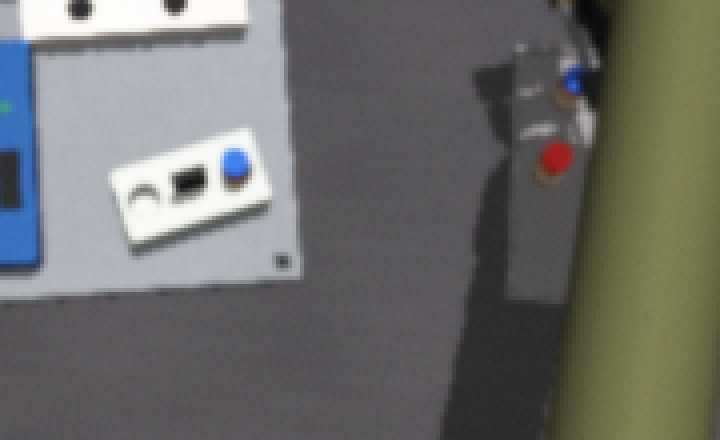

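The first vial sits in bore0 (cap at (236,165) in the crop), and bore1 at (145,195) is empty. The red vial is untouched. Next I grasp the second blue vial.

>>> {"method": "drive_tool", "body": {"angular": [[0,0,0],[0,0,0],[0,0,0],[0,0,0],[0,0,0],[0,0,0],[0,0,0],[0,0,0],[0,0,0],[0,0,0],[0,0,0]], "delta_pos": [[-0.15,0,0],[0,0,3],[0,0,3],[0,0,3],[0,0,2.9],[0,0,0],[0,0,0],[0,0,0],[0,0,0],[0,0,0],[0,0,0]], "gripper": [4.6,4.6,4.6,4.6,4.6,4.6,1.5,1.5,1.5,1.5,1.5]}}

```text
time_s: 12.0
tool_pos: [0.6224, -0.2399, 0.0593]
tool_rot: [179.9, 0.1, 111.5]
force: [0.3, 0.4, 4.9]
grip_width: 0.023
grasp_force: 19.9
```

```bash
python3 - <<'E'
from h import *
o=telemetry.get_obs();print(o['tool_pos'],o['tool_rot'],o['grip_width'],o['grasp_force'],tooldelta([.5303,.0357,.172]))
E
```

```text
[ 0.6223939  -0.23991563  0.05925188] [1.79899905e+02 1.12464631e-01 1.11474884e+02] 0.02304291943340887 19.945285707945004 [ 29.     1.54 -11.33]
```

>>> {"method": "drive_tool", "body": {"angular": [[0,0,0],[0,0,0],[0,0,0],[0,0,0],[0,0,0],[0,0,0],[0,0,0],[0,0,0],[0,0,0],[0,0,0],[0,0,0],[0,0,0],[0,0,0],[0,0,0]], "delta_pos": [[0,0,-2.3],[0,0,-3],[0,0,-3],[0,0,-3],[3.6,0.2,0],[3.6,0.2,0],[3.6,0.2,0],[3.6,0.2,0],[3.6,0.2,0],[3.6,0.2,0],[3.6,0.2,0],[3.6,0.2,0],[0,0,0],[0,0,0]], "gripper": [1.5,1.5,1.5,1.5,1.5,1.5,1.5,1.5,1.5,1.5,1.5,1.5,1.5,1.5]}}

```text
time_s: 13.4
tool_pos: [0.5306, 0.0349, 0.1708]
tool_rot: [180.0, 0.1, 111.6]
force: [0.6, -0.3, -0.1]
grip_width: 0.0235
grasp_force: 19.9
```

```bash
python3 - <<'E'
from h import *
o=telemetry.get_obs();print(o['time_s'],o['tool_pos'],o['tool_rot'],o['grip_width'])
p=eyes.read_camera('wrist');save(p,'w4.png');print(p['origin'],p['orientation'])
cv2.imwrite('pics/w4c.png',cv2.resize(p['pixels'][75:250,215:310,::-1],None,fx=3.4,fy=3.4,interpolation=2)) 
E
```

```text
13.4 [0.53062584 0.03494556 0.17080163] [1.79993225e+02 7.01368465e-02 1.11620617e+02] 0.023489419799345924
[0.49923276 0.11273106 0.31850023] [1.62239238e+02 7.31132624e-03 2.16093202e+01]
```

View pics/w4c.png

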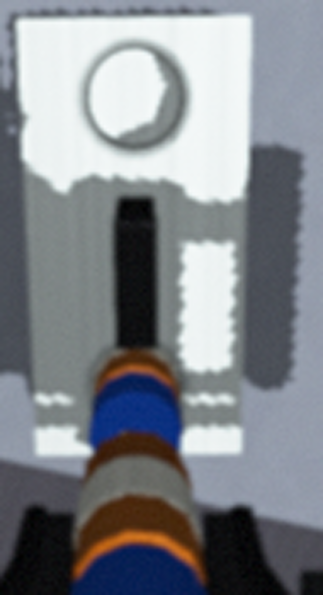

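```bash
sed -i 's/g(160,93,.052)/g(135,95,.052)/; s/(42,14),(277,14),(265,452),(57,453)/(17,14),(251,14),(243,452),(36,453)/' m.py; python3 m.py
```

```text
b1,b0 tool mm [ 81.7  -1.4 118.5] [  4.1   6.1 118.5] corners [array([101.5, -31.6, 118.4]), array([101.5,  28.3, 118.4]), array([-18.6,  30.4, 118.5]), array([-19. , -30.5, 118.5])]
base far edge [11.4 -0.5 54.5] minus 12mm in x for axis
base far edge [12.1 -0.5 52.5] minus 12mm in x for axis
base far edge [12.8 -0.5 50.5] minus 12mm in x for axis
mtx [[285.3598138    0.         255.26328647]
 [  0.         285.3598138  190.48498779]
 [  0.           0.           1.        ]]
top-cam bores in tool [ 80.7  -0.8 118.5] [  1.   -0.5 118.5]
```

>>> {"method": "drive_tool", "body": {"angular": [[0,0,0],[0,0,0],[0,0,0],[0,0,0],[0,0,0],[0,0,0],[0,0,0],[0,0,0],[0,0,0],[0,0,0],[0,0,0],[0,0,0],[0,0,0],[0,0,0]], "delta_pos": [[3,0,0],[3,0,0],[2.15,-0.06,0],[0,0,0],[0,0,2],[0,0,2],[0,0,1.5],[0,0,0.4],[0,0,0.4],[0,0,0.4],[0,0,0.4],[0,0,0.4],[0,0,0],[0,0,0]], "gripper": [1.5,1.5,1.5,1.5,1.5,1.5,1.5,1.5,1.5,1.5,1.5,1.5,1.5,1.5]}}

```text
time_s: 14.9
tool_pos: [0.5005, 0.11, 0.0956]
tool_rot: [180.0, 0.0, 111.5]
force: [-0.3, 0.6, 0.1]
grip_width: 0.0234
grasp_force: 19.9
```

>>> {"method": "drive_tool", "body": {"angular": [[0,0,0],[0,0,0],[0,0,0],[0,0,0],[0,0,0],[0,0,0],[0,0,0]], "delta_pos": [[0,0,0.4],[0,0,0.4],[0,0,0.4],[0,0,0.4],[0,0,0.4],[0,0,0.2],[0,0,0]], "gripper": [1.5,1.5,1.5,1.5,1.5,1.5,1.5]}}

```text
time_s: 15.6
tool_pos: [0.5004, 0.11, 0.0742]
tool_rot: [-180.0, 0.0, 111.5]
force: [-3.5, 0.3, 8.2]
grip_width: 0.0233
grasp_force: 20.0
```

>>> {"method": "drive_tool", "body": {"angular": [[0,0,0],[0,0,0],[0,0,0],[0,0,0],[0,0,0],[0,0,0],[0,0,0],[0,0,0],[0,0,0]], "delta_pos": [[0,0,-0.1],[0,0,0],[0,0,0],[0,0,0],[-1.3,0,0],[-1.4,0,0],[-1.3,0,0],[0,0,0.1],[0,0,0]], "gripper": [4.6,4.6,4.6,4.6,4.6,4.6,4.6,4.6,4.6]}}

```text
time_s: 16.5
tool_pos: [0.5151, 0.072, 0.0733]
tool_rot: [-180.0, -0.0, 111.4]
force: [0.4, 0.0, -0.6]
grip_width: 0.0461
grasp_force: 0.0
```

```bash
python3 - <<'E'
from h import *
o=telemetry.get_obs();print(o['time_s'],o['tool_pos'],o['tool_rot'],o['grip_width'])
s=np.radians(7.9);Rz=np.array([[np.cos(s),-np.sin(s)],[np.sin(s),np.cos(s)]])
print('home',np.array([.5617,.1202])+Rz@np.array([.055,.025]))
p=eyes.read_camera('scene');cv2.imwrite('pics/s5.png',cv2.resize(p['pixels'][130:270,170:370,::-1],None,fx=4,fy=4,interpolation=3))
E
```

```text
16.5 [0.51505169 0.07200661 0.07326132] [-1.79975313e+02 -2.77531518e-02  1.11388112e+02] 0.04612623286142037
home [0.61274191 0.15252219]
```

View pics/s5.png

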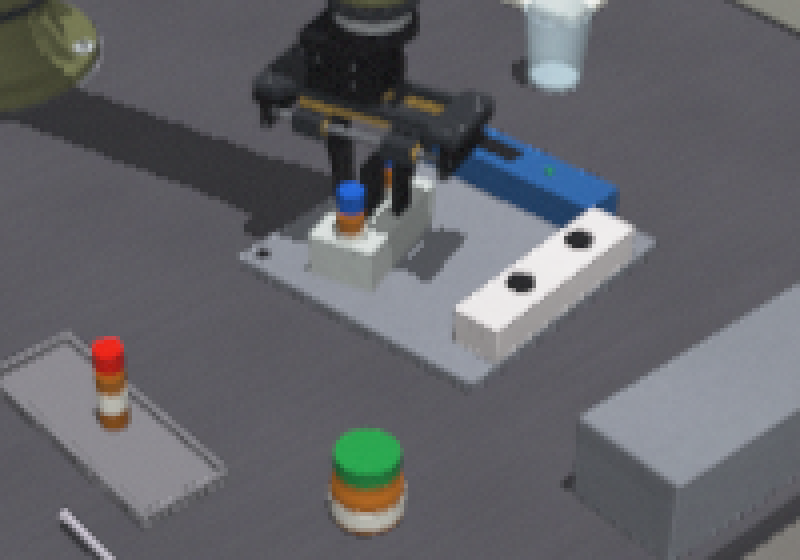

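>>> {"method": "drive_tool", "body": {"angular": [[0,0,0],[0,0,0],[0,0,0],[0,0,0],[0,0,0],[0,0,0],[0,0,0]], "delta_pos": [[0,0,0.2],[0,0,0],[0,0,0],[0,0,0],[0,0,0],[0,0,0],[0,0,0]], "gripper": [4.6,0.3,0.3,0.3,0.3,0.3,0.3], "squeeze": 60}}

```text
time_s: 17.25
tool_pos: [0.5151, 0.0727, 0.0716]
tool_rot: [180.0, 0.0, 111.5]
force: [0.4, 0.3, -0.3]
grip_width: 0.0097
grasp_force: 60.0
```

>>> {"method": "drive_tool", "body": {"angular": [[0,0,0.06],[0,0,0.06],[0,0,0.06],[0,0,0.055],[0,0,0],[0,0,0]], "delta_pos": [[0,0,0],[0,0,0],[0,0,0],[0,0,0],[0,0,0],[0,0,0]], "gripper": [0.3,0.3,0.3,0.3,0.3,0.3]}}

```text
time_s: 17.85
tool_pos: [0.5151, 0.0727, 0.0716]
tool_rot: [180.0, 0.0, 98.1]
force: [0.4, -0.5, 0.4]
grip_width: 0.0098
grasp_force: 60.0
```

>>> {"method": "drive_tool", "body": {"angular": [[0,0,0],[0,0,0],[0,0,0],[0,0,0],[0,0,0],[0,0,0],[0,0,0],[0,0,0],[0,0,0],[0,0,0],[0,0,0],[0,0,0]], "delta_pos": [[0.58,1,0],[0.58,1,0],[0.58,1,0],[0.58,1,0],[0.58,1,0],[0.58,1,0],[0.58,1,0],[0.58,1,0],[0.58,1,0],[0.58,1,0],[0,0,0],[0,0,0]], "gripper": [0.3,0.3,0.3,0.3,0.3,0.3,0.3,0.3,0.3,0.3,0.3,0.3]}}

```text
time_s: 19.05
tool_pos: [0.6071, 0.1457, 0.0717]
tool_rot: [179.8, -0.1, 98.1]
force: [1.9, 1.8, 1.4]
grip_width: 0.0102
grasp_force: 60.0
```

```bash
python3 - <<'E'
from h import *
o=telemetry.get_obs();print(o['time_s'],o['tool_pos'],o['tool_rot'],o['grip_width'],o['force'],o['wrist_torque'])
p=eyes.read_camera('wrist');cv2.imwrite('pics/w6.png',cv2.resize(p['pixels'][60:320,130:450,::-1],None,fx=2.3,fy=2.3,interpolation=3))
E
```

```text
19.05 [0.60711547 0.14573117 0.07165839] [ 1.79843623e+02 -1.04011630e-01  9.80994297e+01] 0.010191351090735974 [1.89888534 1.81241927 1.38163013] [ 0.02355895 -0.5203254   0.00123893]
```

View pics/w6.png

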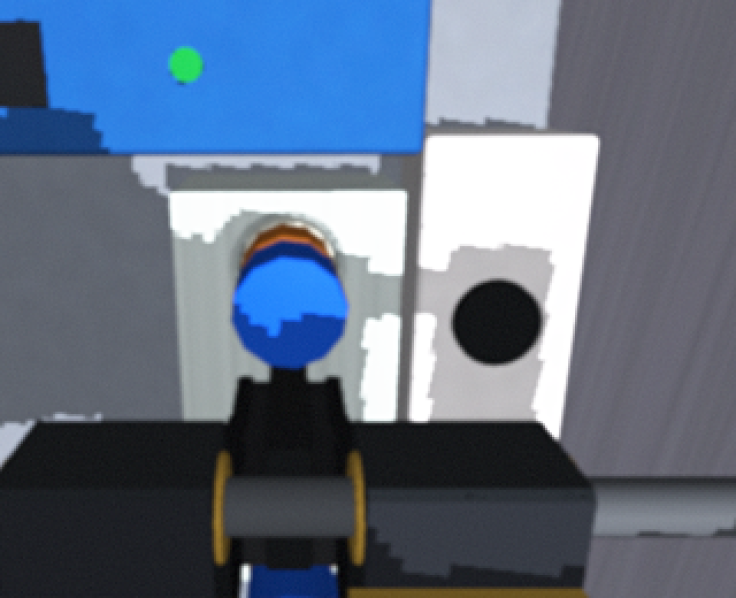

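The carrier now stands about 5 to 8 mm from both stops and looks parallel to the blue face (rows 152 and 191). I'll push on, gently, and feel for contact.

>>> {"method": "drive_tool", "body": {"angular": [[0,0,0],[0,0,0],[0,0,0],[0,0,0],[0,0,0],[0,0,0]], "delta_pos": [[0,0.2,0],[0,0.2,0],[0,0.2,0],[0,0.1,0],[0,0,0],[0,0,0]], "gripper": [0.3,0.3,0.3,0.3,0.3,0.3]}}

```text
time_s: 19.7
tool_pos: [0.6117, 0.1449, 0.0716]
tool_rot: [-179.9, 0.0, 98.0]
force: [-3.5, 0.4, 5.6]
grip_width: 0.0096
grasp_force: 60.0
```

```bash
cat > s.py <<'E'
from h import *
o=telemetry.get_obs();Rt=rot(o['tool_rot']);print(o['time_s'],o['tool_pos'],o['tool_rot'],'tool F',(Rt.T@o['force']).round(1),'tool M',(Rt.T@o['wrist_torque']).round(2),o['grip_width'])
E
python3 s.py
```

```text
19.7 [0.61167614 0.1449402  0.07164007] [-1.79865741e+02  1.41288240e-02  9.80117248e+01] tool F [ 0.9 -3.5 -5.6] tool M [ 0.49  0.1  -0.04] 0.009577939715412398
```

>>> {"method": "drive_tool", "body": {"angular": [[0,0,0],[0,0,0],[0,0,0],[0,0,0]], "delta_pos": [[0,0.15,0],[0,0.15,0],[0,0,0],[0,0,0]], "gripper": [0.3,0.3,0.3,0.3]}}

```text
time_s: 20.1
tool_pos: [0.6127, 0.145, 0.0717]
tool_rot: [-179.6, 0.1, 98.0]
force: [-9.1, -1.6, 10.2]
grip_width: 0.0096
grasp_force: 60.0
```

```bash
python3 s.py
```

```text
20.1 [0.61268963 0.1450107  0.0717368 ] [-1.79616945e+02  7.14411805e-02  9.80239400e+01] tool F [ -0.3  -9.3 -10.2] tool M [ 1.71  0.17 -0.03] 0.009590238627259925
```

>>> {"method": "drive_tool", "body": {"angular": [[0,0,0],[0,0,0],[0,0,0],[0,0,0],[0,0,0],[0,0,0]], "delta_pos": [[0.2,0,0],[0.2,0,0],[0.2,0,0],[0.15,0,0],[0,0,0],[0,0,0]], "gripper": [0.3,0.3,0.3,0.3,0.3,0.3]}}

```text
time_s: 20.7
tool_pos: [0.6125, 0.1465, 0.072]
tool_rot: [-179.5, 0.5, 97.8]
force: [-10.2, -10.5, 14.3]
grip_width: 0.0096
grasp_force: 60.0
```

```bash
python3 s.py
```

```text
20.7 [0.61252618 0.1465378  0.07200047] [-179.54529961    0.50257913   97.82265701] tool F [ -9.2 -11.7 -14.1] tool M [ 2.24 -1.59 -0.22] 0.009550749653880877
```

>>> {"method": "drive_tool", "body": {"angular": [[0,0,0],[0,0,0],[0,0,0],[0,0,0],[0,0,0],[0,0,0]], "delta_pos": [[0.2,0,0],[0.2,0,0],[0.2,0,0],[0.2,0,0],[0,0,0],[0,0,0]], "gripper": [0.3,0.3,0.3,0.3,0.3,0.3]}}

```text
time_s: 21.3
tool_pos: [0.6113, 0.1546, 0.072]
tool_rot: [-179.5, 0.5, 97.8]
force: [-10.5, -11.2, 15.5]
grip_width: 0.0095
grasp_force: 60.0
```

```bash
python3 s.py; python3 - <<'E'
from h import *
p=eyes.read_camera('wrist');cv2.imwrite('pics/w7.png',cv2.resize(p['pixels'][90:300,180:380,::-1],None,fx=2.8,fy=2.8,interpolation=3))
E
```

```text
21.3 [0.61134728 0.15455787 0.07199535] [-179.53888874    0.49883795   97.82522235] tool F [ -9.8 -12.  -15.3] tool M [ 2.3  -1.57 -0.16] 0.009538158225034645
```

View pics/w7.png

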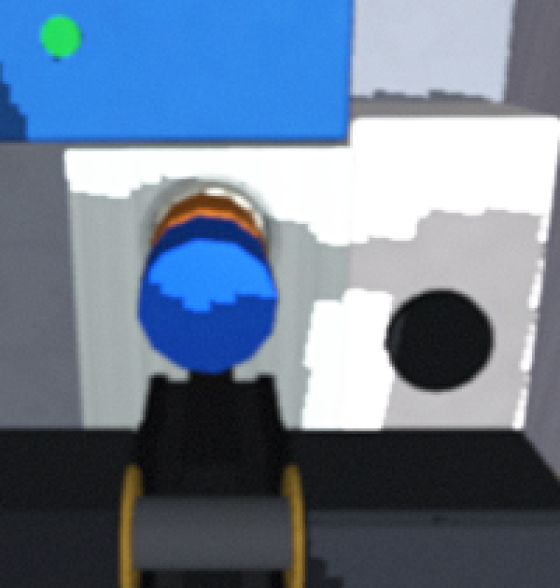

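>>> {"method": "drive_tool", "body": {"angular": [[0,0,0],[0,0,0],[0,0,0],[0,0,0],[0,0,0],[0,0,0]], "delta_pos": [[0.15,0,0],[0.15,0,0],[0.15,0,0],[0.15,0,0],[0,0,0],[0,0,0]], "gripper": [0.3,0.3,0.3,0.3,0.3,0.3]}}

```text
time_s: 21.95
tool_pos: [0.6112, 0.1556, 0.0721]
tool_rot: [-179.5, 0.9, 97.7]
force: [-12.0, -20.2, 18.1]
grip_width: 0.0098
grasp_force: 60.0
```

```bash
python3 s.py
```

```text
21.95 [0.61119671 0.15561768 0.07208414] [-179.46607044    0.85012186   97.66043612] tool F [-18.7 -14.8 -17.7] tool M [ 2.67 -2.81 -0.38] 0.009814852299850126
```

>>> {"method": "drive_tool", "body": {"angular": [[-0.006,0.01,-0.004],[-0.006,0.01,-0.004],[0,0,0],[0,0,0]], "delta_pos": [[0,0,0],[0,0,0],[0,0,0],[0,0,0]], "gripper": [0.3,0.3,0.3,0.3]}}

```text
time_s: 22.35
tool_pos: [0.611, 0.1555, 0.0716]
tool_rot: [179.9, -0.2, 98.1]
force: [-9.1, -16.6, 16.4]
grip_width: 0.0098
grasp_force: 60.0
```

```bash
python3 s.py
```

```text
22.35 [0.61103594 0.15547456 0.07155472] [179.86395984  -0.24891647  98.14419536] tool F [-15.  -11.4 -16.5] tool M [ 2.83 -4.02 -0.09] 0.009762211273513389
```

>>> {"method": "drive_tool", "body": {"angular": [[0,0,0],[0,0,0],[0,0,0],[0,0,0],[0,0,0]], "delta_pos": [[0.15,0.2,0],[0.15,0.2,0],[0.15,0.2,0],[0,0,0],[0,0,0]], "gripper": [0.3,0.3,0.3,0.3,0.3]}}

```text
time_s: 22.85
tool_pos: [0.6113, 0.1556, 0.0717]
tool_rot: [-179.4, 0.2, 98.0]
force: [-28.4, -29.9, 32.3]
grip_width: 0.0096
grasp_force: 60.0
```

```bash
python3 s.py
```

```text
22.85 [0.61129439 0.15556974 0.07171919] [-179.35019434    0.21133139   98.00792879] tool F [-25.8 -32.6 -31.8] tool M [ 6.28 -4.86 -0.17] 0.009580711130810842
```

>>> {"method": "drive_tool", "body": {"angular": [[-0.009,0.003,0],[0,0,0],[0,0,0],[0,0,0]], "delta_pos": [[0,-0.1,-0.2],[0,0,-0.1],[0,0,0],[0,0,0]], "gripper": [0.3,0.3,0.3,0.3]}}

```text
time_s: 23.25
tool_pos: [0.6111, 0.1555, 0.0716]
tool_rot: [-180.0, -0.1, 98.0]
force: [-17.3, -25.4, 15.2]
grip_width: 0.0097
grasp_force: 60.0
```

```bash
python3 s.py
```

```text
23.25 [0.61108634 0.15553865 0.07159099] [-1.79972420e+02 -5.59611241e-02  9.80308975e+01] tool F [-22.7 -20.7 -15.2] tool M [ 4.43 -5.03 -0.2 ] 0.009682338721942867
```

>>> {"method": "drive_tool", "body": {"angular": [[0,0,-0.01],[0,0,0],[0,0,0]], "delta_pos": [[0,0,0],[0,0,0],[0,0,0]], "gripper": [0.3,0.3,0.3]}}

```text
time_s: 23.55
tool_pos: [0.6111, 0.1555, 0.0716]
tool_rot: [-180.0, -0.1, 98.5]
force: [-17.2, -24.4, 14.2]
grip_width: 0.0099
grasp_force: 60.0
```

```bash
python3 s.py
```

```text
23.55 [0.61108216 0.1555147  0.07158262] [-1.79961864e+02 -7.22831714e-02  9.85314972e+01] tool F [-21.6 -20.7 -14.3] tool M [ 4.5  -5.02  0.25] 0.009943638326005477
```

>>> {"method": "drive_tool", "body": {"angular": [[0,0,0.02],[0,0,0],[0,0,0]], "delta_pos": [[0,0,0],[0,0,0],[0,0,0]], "gripper": [0.3,0.3,0.3]}}

```text
time_s: 23.85
tool_pos: [0.6111, 0.1556, 0.0716]
tool_rot: [-180.0, -0.0, 97.5]
force: [-16.5, -25.4, 14.6]
grip_width: 0.0099
grasp_force: 60.2
```

```bash
python3 s.py
```

```text
23.85 [0.61106609 0.15555431 0.07158624] [-1.79971342e+02 -3.84864086e-02  9.75257659e+01] tool F [-23.  -19.7 -14.6] tool M [ 4.43 -5.04 -0.56] 0.009909801581104752
```

>>> {"method": "drive_tool", "body": {"angular": [[0,0,-0.013],[0,0,0],[0,0,0],[0,0,0],[0,0,0]], "delta_pos": [[0,0,0],[0,0,0],[0,0,0],[0,0,0],[0,0,0]], "gripper": [0.3,0.3,0.3,0.3,0.3]}}

```text
time_s: 24.35
tool_pos: [0.6111, 0.1555, 0.0716]
tool_rot: [-180.0, -0.1, 98.2]
force: [-16.8, -24.5, 14.9]
grip_width: 0.0096
grasp_force: 60.0
```

```bash
python3 s.py; python3 - <<'E'
from h import *
# numeric check: top-view position of the blue caps and red cap, vial top expected z .095 / .08
s=np.radians(8.2);p=eyes.read_camera('scene')
for n in ['vial_a','vial_std']:
    for d in models.search_frame(p,n)[:3]: print(n,round(d['p'],2),np.round(d['centre'],1))
c=np.array([.6111,.1555]);u=np.array([-np.sin(s),np.cos(s)])
for k in (-.04,.04): print('expected',proj(p,[*(c+k*u),.08]))
print('red expected',proj(p,[.555,-.226,.045]))
E
```

```text
24.35 [0.61107732 0.15550443 0.07156315] [-1.79962923e+02 -5.96889073e-02  9.81783297e+01] tool F [-21.8 -20.2 -14.9] tool M [ 4.46 -5.   -0.04] 0.009615036334065831
vial_a 0.56 [292.  187.3]
vial_std 0.44 [198.4 222.9]
expected [292.24057268 182.68559124]
expected [306.81282433 172.61264356]
red expected [196.97366375 224.51255743]
```

The carrier is flush and held with about 20 N on each stop and almost no yaw moment, so I'm handing in.

```bash
python3 -c "
from cell import env
print(env.sign_off())"
```

```text
the job is handed in; nothing more can be done
None
```

I put both blue-capped vials down to the bottom of their bores, then pushed the carrier into the corner. The arm is still holding it there with about 20 N against each stop; I judged flush contact from force and torque readings, not a final picture. The job was handed in at about 24 s, and the red-capped vial was left in its place.

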